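# Load the sprung kitting lift and latch it down

### The arm

A 6-joint arm with a two-finger parallel gripper is mounted at the origin on the work surface. World frame = base frame: x ahead of the robot, y to its left, z up, the work surface at z = 0. Lengths are in m, angles in rad, forces in N, time in s.
With the tool pointing down it reaches from about 0.375 to 0.9 m from the base axis. Payload 3.1 kg.
Tool frame: the origin (TCP) lies midway between the tips of the shut fingers; the grasp point (between the pads) lies 19 mm behind it; z points along the fingers, y is the line along which they close (so a half turn about z gives the same grasp; the last joint's range is limited). The gripper opens to 85 mm and grips with 20 to 120 N. Pads are 22 mm wide; open, the fingers measure 114 mm over their backs; the gripper's body (76 mm by 85 mm) begins 54 mm behind the grasp point. The pads swing forward as they close: fully open they stand 13 mm farther back than shut.
Start: joints at [1.135, 0.527, 1.433, -0, 1.181, -0.178], TCP at [0.159, 0.604, 0.231] pointing down, gripper open.
Joint ranges: [-3.08, 3.08], [-0.75, 2.2], [0.22, 2.44], [-1.43, 4.57], [0, 2.65], [-2.85, 2.85]. Speed limits (rad/s): [2.79, 2.79, 3.14, 3.14, 3.14, 3.14].

### API

Orientations are given as a unit quaternion [w, x, y, z].
In Python, from bench import arm gives the robot as it stands.
- The arm moves only by the shell command python3 -m crank 'ROWS' [FORCE]. ROWS is JSON, one flat list of numbers, 7 for each row, row after row: the shift along the tool's x, y, z in mm, then the turn, a rotation vector about the tool's x, y, z in rad, then the opening, from 0 (shut) to 1 (fully open). In form: [x, y, z, wx, wy, wz, jaw, x, y, z, wx, wy, wz, jaw, ...]. A call has 1 to 8 rows; each row shifts and turns the commanded pose from where the row before left it, along the tool's axes as they then stand; what a row does not reach is not made up. A row lasts 1/10 s, in which the tool goes at most 50 mm and 8.59 degrees, less where a joint would pass 70% of its speed; a pose out of reach is approached as far as the arm can. A call is refused whole if a number of a shift passes 50 or a number of a turn 0.15, either way. A call with a gripper value outside its range is refused whole. The fingers move at their own pace and stop on an object; FORCE is the grip in N (left out, the last holds). Time passes only in rows, so rows that do not move let the fingers close. It gives the time, the measured TCP pose, the force, the opening and the grip force at its end, in the units of the state.
- arm.get_obs(): the state, without advancing time (a new reading comes with each control period).
- arm.get_image(name): name is "side" or "top" or "wrist"; returns the picture (400x640x3 uint8, blue, green, red); there is no depth.
- arm.camera_model(name): a dict with "camera_matrix" (3x3 intrinsics, pixels), "extrinsics" (4x4, takes a point from camera to world coordinates). Camera axes: x right, y down, z forward; pixel columns grow to the right and rows downward; lengths in m; the calibration is good to about 2 mm. A picture is of the moment at which its call begins: read the wrist's pose just before it. camera_model takes no time and is no camera call; for the wrist camera it gives the pose at the moment of the call.
- arm.job_done(): hands the job in; it is judged then, once.
Trained networks look in the newest picture that a camera, given by its name, has taken for a name from the list of things; names that differ only in an ending like _2 or _b are one class to them, and where a whole thing is asked for, a point or a joint stands for the part that bears it (a point fixed in the world has none). Each returns a list of dicts, best first, with "conf" (0 to 1); they miss things now and then, are a little off and sometimes report something else, mostly with a low value. They report only what shows in the picture. A call takes as long as a camera call. They do not tell look-alikes from the thing itself.
- arm.trace(camera, label): "mask" (400x640 bool, what is visible of it) and "rect" ([left, top, right, bottom] in pixels, round what is visible of it).
- arm.spot_point(camera, label): "position" ([column, row] in pixels: a listed point, or the origin of a listed thing).
The state is a dict: "t": time; "joint_positions": joint angles; "joint_velocities": joint speeds; "joint_efforts": joint torques, N m; "tcp_pos": TCP position; "tcp_rot": TCP orientation; "ft_force": force on the tool from outside, world axes, zero at the start; "wrist_torque": the same for the moment, N m; "grip_width": opening from 0.0 (shut) to 1.0 (fully open); "grip_force": force on a finger pad.
Only numpy, scipy, OpenCV 4.12 (cv2) and the standard library are available. Lean on these libraries where they do the work, as an engineer would, in place of code of your own. Each camera call takes 0.05 s, during which the arm holds its last target. There are 200 camera calls.

### The job

Set the blue-lidded box squarely on the blue pad and the orange-lidded box squarely on the orange pad of the raised sprung platform, upright and with their long sides along the pads. With both boxes on, press the platform fully down and hold it there until its catch snaps over and keeps it down, then let go. Leave the tray, the bin and the screwdriver where they are, and do not tip the boxes over.

Things in the scene. Friction and masses are not known exactly. Their poses are not given: they have to be found in the camera images.
- blue_box: Closed rigid box of clear plastic full of screws, with a flat blue lid: 50 mm along its x, 80 mm along its y, 40 mm high, about 0.22 to 0.36 kg. Origin at the centre of its underside, z up. Starts upright on the bench. Grip it across its 50 mm width (along its x). The lid is stuck on and may be pressed on.
- orange_box: The same box (50 x 80 x 40 mm, origin at the centre of its underside) with a flat orange lid, full of washers.
- lift: Kitting lift fixed to the bench: grey base 130 x 225 x 28 mm carrying on two sprung rods a flat rimless aluminium platform, 100 mm along x, 210 mm along y, 12 mm thick, its top 88 mm over the bench when raised. Dark catch housing (50 mm wide, top 57 mm over the bench) 66 to 100 mm out on its +x side. Origin: centre under the platform, at bench level; z up; the pads lie side by side along y.
- bay_blue (a point): Centre of the blue pad (60 mm along x by 90 mm along y) on the platform's top surface; it lies 50 mm to the +y side of the platform's middle. It moves with the platform; axes parallel to the lift's. A box on it sits with its 80 mm side along y.
- bay_orange (a point): Centre of the orange pad (60 x 90 mm) on the platform's top surface, 50 mm to the -y side of the platform's middle; otherwise like the blue pad.
- platform (a joint): How far the platform has sunk, m: 0 raised, 0.034 bottom stop. It never tilts. Spring 350 N/m, damped, slightly preloaded: one box sinks it 2 to 7 mm, both 8 to 17 mm; pressing on to the bottom takes about 6 to 10 N more, on a lid or on the plate. The catch can snap over once it is pressed past about 0.030; caught and let go it stays at about 0.028, else it rises again.
- catch (a joint): Travel of the brass spring bolt with a red end knob at the lift's +x side, m: 0 out (before and after catching), up to 0.011 drawn back to +x. The sinking platform pushes it back about 0.007; it takes a few tenths of a second to snap out over the platform, so hold the platform at the bottom for half a second.
- parts_tray: Bystander: open black tray 130 x 200 x 28 mm with a few screws in it, origin at the centre of its underside. Leave it alone.
- washer_bin: Bystander: open clear bin 90 x 110 x 35 mm of washers, origin at the centre of its underside. Leave it alone.
- driver: Bystander: screwdriver 170 mm long lying on the bench. Leave it alone.
Mind the look-alikes: they are no part of the job. What is shaped like the blue_box but pink is not meant.

How it is judged:
On the way, in this order (a step that is already met when the one before it is completed fails the run):
1. both boxes sit on their own pads while the platform is not yet down (horizontal distance between blue_box and bay_blue below 0.02 m and z of blue_box in the frame of bay_blue between -0.005 and 0.005 m and angle between the y axis of blue_box and the y axis of bay_blue, either way round below 0.3 rad and angle between each of blue_box, orange_box's own z axis and vertical below 0.1 rad and horizontal distance between orange_box and bay_orange below 0.02 m and z of orange_box in the frame of bay_orange between -0.005 and 0.005 m and angle between the y axis of orange_box and the y axis of bay_orange, either way round below 0.3 rad and value of joint platform below 0.024 m), for 0.1 s.
2. the platform is pressed down past the catch (horizontal distance between blue_box and bay_blue below 0.02 m and z of blue_box in the frame of bay_blue between -0.005 and 0.005 m and angle between the y axis of blue_box and the y axis of bay_blue, either way round below 0.3 rad and angle between each of blue_box, orange_box's own z axis and vertical below 0.1 rad and horizontal distance between orange_box and bay_orange below 0.02 m and z of orange_box in the frame of bay_orange between -0.005 and 0.005 m and angle between the y axis of orange_box and the y axis of bay_orange, either way round below 0.3 rad and value of joint platform above 0.0265 m), for 0.2 s.
At the end, for the whole second after the job is handed in: Both boxes rest upright on the pads of their own colour (centre within 20 mm of the pad's centre, long side within 0.3 rad of the pad's, tilt under 0.1 rad), the platform is held down by the catch (sunk more than 26.5 mm, bolt out to within 3 mm), all is at rest and released (all of step 2 and value of joint catch below 0.003 m and linear speed of each of blue_box, orange_box below 0.02 m/s); the robot touches nothing.
It fails at once if a box is tipped by more than 0.7 rad (angle between any of blue_box, orange_box's own z axis and vertical above 0.7 rad).
It fails at once if the tray, the bin or the screwdriver is moved by more than 30 mm (distance of any of parts_tray, washer_bin, driver from where it was at the start of the episode above 0.03 m).
It also fails if it takes over 69 s, if anything falls off the work surface, if the arm or the gripper's body presses on something with over 40 N, if the wrist force passes 120 N, or if a joint passes its speed limit or range.

## Working session

There is one attempt and no reset: what is moved stays moved. The work goes in short steps, Python scripts to look and compute and a shell command to move; the robot and the scene stay as the last step left them, time stands still between calls to the robot, and variables do not carry over. Pictures are saved under pics/ and viewed, at most 10 in all, crops included, and the job is handed in when it is done.

```bash
mkdir -p pics; ls; cat > h.py <<'E'
from bench import arm
import numpy as np, cv2
from scipy.spatial.transform import Rotation as R
def ray(cam,uv,z,m=None):
    m=m or arm.camera_model(cam);K=np.array(m["camera_matrix"]);T=np.array(m["extrinsics"])
    d=T[:3,:3]@np.linalg.solve(K,[uv[0],uv[1],1]);o=T[:3,3]
    return o+d*(z-o[2])/d[2]
def maskpose(cam,mask,z):
    c=max(cv2.findContours(mask.astype(np.uint8),0,2)[0],key=cv2.contourArea)[:,0]
    p=np.array([ray(cam,q,z)[:2] for q in c]).astype(np.float32)
    return cv2.minAreaRect(p*1000)
E
python3 - <<'E'
from h import *
t=arm.get_image("top");s=arm.get_image("side")
cv2.imwrite("pics/top.png",t);cv2.imwrite("pics/side.png",s)
for c in("top","side"):
  for l in("blue_box","orange_box","lift","bay_blue","bay_orange","driver","parts_tray","washer_bin"):
    print(c,l,[(np.round(r["position"]),round(r["conf"],2)) for r in arm.spot_point(c,l)][:3])
o=arm.get_obs();print(o["t"],o["tcp_pos"],o["tcp_rot"],o["ft_force"])
E
```

```text
pics
top blue_box [(array([198., 213.]), 0.96), (array([193., 262.]), 0.84), (array([161., 238.]), 0.75)]
top orange_box [(array([263., 214.]), 0.64)]
top lift [(array([372., 193.]), 0.8)]
top bay_blue [(array([355., 188.]), 0.8)]
top bay_orange [(array([398., 181.]), 0.88), (array([203., 214.]), 0.34)]
top driver [(array([464., 198.]), 0.7)]
top parts_tray [(array([249., 145.]), 0.85)]
top washer_bin [(array([480., 264.]), 0.81)]
side blue_box [(array([286., 145.]), 0.91), (array([340., 131.]), 0.86), (array([278., 166.]), 0.78)]
side orange_box [(array([322., 175.]), 0.55)]
side lift [(array([345., 236.]), 0.58)]
side bay_blue [(array([344., 199.]), 0.84), (array([320., 172.]), 0.6)]
side bay_orange [(array([378., 165.]), 0.6), (array([352., 223.]), 0.59)]
side driver [(array([348., 298.]), 0.62)]
side parts_tray [(array([379., 165.]), 0.68)]
side washer_bin [(array([278., 312.]), 0.63)]
0.9 [0.1593043  0.60432448 0.23132822] [-1.38560785e-05  1.28556031e-01  9.91702247e-01 -1.72403937e-06] [1.01011161 0.99950797 0.15191764]
```

View pics/top.png

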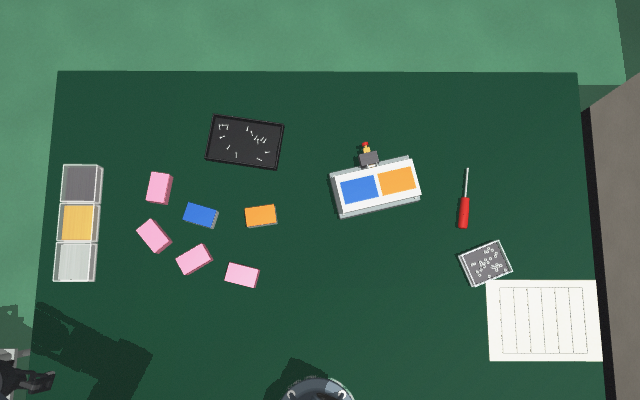

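```bash
python3 - <<'E'
import cv2
a=cv2.imread("pics/top.png")[100:310,120:400]
cv2.imwrite("pics/crop.png",cv2.resize(a,None,fx=2.8,fy=2.8,interpolation=2))
E
```

```text
(no output)
```

View pics/side.png

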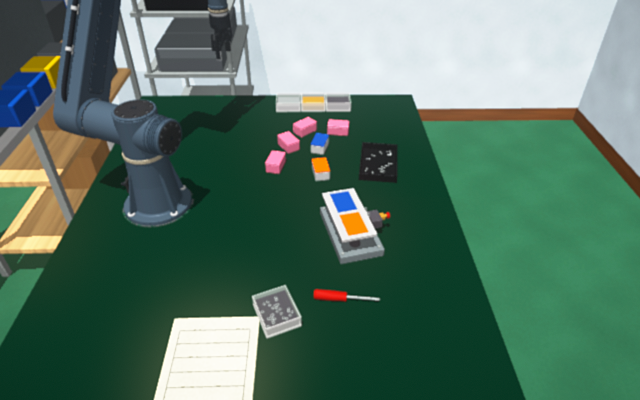

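The top view shows the one blue box at about (201,215) and the one orange box at (261,216). The look-alikes are four pink boxes at (159,187), (153,236), (194,259) and (242,275), plus an orange-filled bin at (78,222). Only the boxes with a blue and an orange lid fit the description. The lift is at (376,187), with its knob towards +x (up in the picture), the blue pad at (359,190) and the orange pad at (397,181). I'll confirm with the crop and measure the lids by colour.

View pics/crop.png

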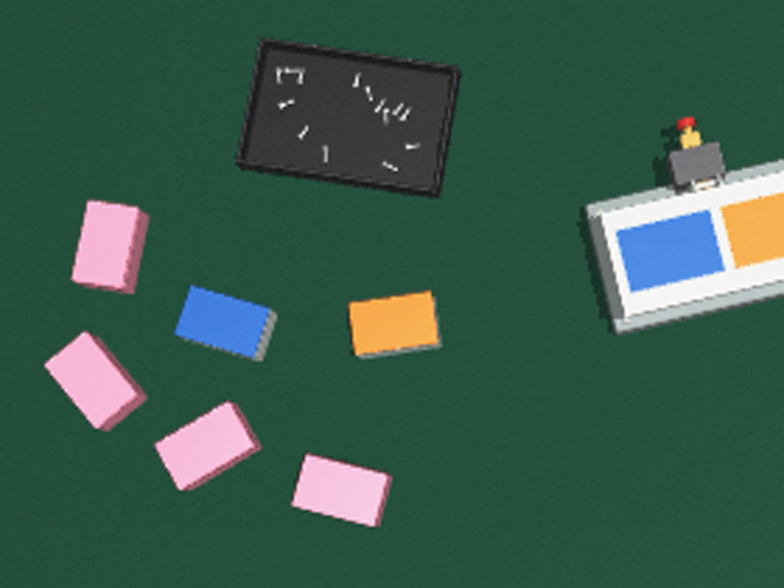

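```bash
python3 - <<'E'
from h import *
t=cv2.imread("pics/top.png");h=cv2.cvtColor(t,cv2.COLOR_BGR2HSV)
B=cv2.inRange(h,(100,120,100),(125,255,255));O=cv2.inRange(h,(10,130,150),(25,255,255))
def roi(m,x0,y0,x1,y1):
    k=np.zeros_like(m);k[y0:y1,x0:x1]=m[y0:y1,x0:x1];return k
for n,m,b,z in(("bb",B,(170,190,230,240),.04),("ob",O,(235,190,290,240),.04),("pb",B,(330,160,385,215),.088),("po",O,(370,150,425,205),.088)):
    k=roi(m,*b);mm=cv2.moments(k,True);c=(mm["m10"]/mm["m00"],mm["m01"]/mm["m00"])
    print(n,np.round(c,1),np.round(ray("top",c,z)*1000),maskpose("top",k,z))
m=arm.camera_model("top");print(np.round(m["extrinsics"],3))
for n,uv in(("tray",(245,142)),("bin",(486,263)),("drv",(464,198))): print(n,ray("top",uv,0.0))
E
```

```text
bb [198.8 214.4] [525. 313.  40.] ((525.7014770507812, 313.31219482421875), (79.07658386230469, 50.01276397705078), 73.78490447998047)
ob [260.  214.9] [524. 150.  40.] ((524.4857788085938, 150.32339477539062), (49.69940948486328, 79.42530059814453), 8.745920181274414)
pb [358.9 189.2] [ 585. -110.   88.] ((585.3933715820312, -109.62617492675781), (58.52029037475586, 87.86752319335938), 13.283346176147461)
po [396.2 180.5] [ 608. -207.   88.] ((608.4555053710938, -206.70516967773438), (58.5894775390625, 88.23021697998047), 13.42348575592041)
[[ 1.000e-03 -9.860e-01  1.690e-01  3.300e-01]
 [-1.000e+00 -2.000e-03 -5.000e-03 -1.600e-02]
 [ 6.000e-03 -1.690e-01 -9.860e-01  1.359e+00]
 [ 0.000e+00  0.000e+00  0.000e+00  1.000e+00]]
tray [0.73706279 0.20255839 0.        ]
bin [ 0.40036648 -0.45746433  0.        ]
drv [ 0.57870909 -0.40603526  0.        ]
```

The crop confirms it: there is exactly one box with a blue lid and one with an orange lid, and the rest are pink. First I turn by +1.595 rad about the tool z, then move above the blue box.

```bash
python3 -m crank '[0,0,0,0,0,0.145,1,0,0,0,0,0,0.145,1,0,0,0,0,0,0.145,1,0,0,0,0,0,0.145,1,0,0,0,0,0,0.145,1,0,0,0,0,0,0.145,1,0,0,0,0,0,0.145,1,0,0,0,0,0,0.145,1]' 40
python3 -m crank '[0,0,0,0,0,0.145,1,0,0,0,0,0,0.145,1,0,0,0,0,0,0.145,1,-17.7,43.3,5,0,0,0,1,-17.7,43.3,5,0,0,0,1,-17.7,43.3,5,0,0,0,1,-17.7,43.3,5,0,0,0,1,-17.7,43.3,5,0,0,0,1]'
python3 -m crank '[-17.7,43.3,5,0,0,0,1,-17.7,43.3,5,0,0,0,1,-17.7,43.3,5,0,0,0,1,-17.7,43.3,5,0,0,0,1,-17.7,43.3,5,0,0,0,1,0,0,0,0,0,0,1,0,0,0,0,0,0,1]'
cat >> h.py <<'E'
def plan(x,y,z,yaw):
    "remaining shift (mm) in tool axes after turning tool y to yaw (deg); turn first"
    o=arm.get_obs();p=np.array(o["tcp_pos"]);q=o["tcp_rot"]
    M=R.from_quat([q[1],q[2],q[3],q[0]]).as_matrix();cur=np.degrees(np.arctan2(M[1,1],M[0,1]))
    d=(yaw-cur+90)%180-90;a=np.radians(yaw if abs(((yaw-cur)+180)%360-180)<=90 else yaw+180)
    ty=np.array([np.cos(a),np.sin(a),0]);tx=np.array([-np.sin(a),np.cos(a),0]);D=(np.array([x,y,z])/1000-p)*1000
    print("t",round(o["t"],2),"tcp",np.round(p*1000,1),"yaw",round(cur,2),"tilt",np.round(M[2,:2],4),"wz",round(-np.radians(d),4),"shift",np.round([tx@D,ty@D,-D[2]],1),"ft",np.round(o["ft_force"],1),"grip",round(o["grip_width"],3),round(o["grip_force"],1))
def colpose(cam,col,z,roi=None,name=None):
    m=arm.camera_model(cam);im=arm.get_image(cam)
    if name: cv2.imwrite("pics/"+name,im)
    h=cv2.cvtColor(im,cv2.COLOR_BGR2HSV)
    k=cv2.inRange(h,(100,120,100),(125,255,255)) if col=="b" else cv2.inRange(h,(10,130,150),(25,255,255))
    if roi: x0,y0,x1,y1=roi; w=np.zeros_like(k);w[y0:y1,x0:x1]=k[y0:y1,x0:x1];k=w
    c=max(cv2.findContours(k,0,2)[0],key=cv2.contourArea)[:,0]
    p=np.array([ray(cam,q,z,m)[:2] for q in c]).astype(np.float32)*1000
    print(cam,col,"px",c.min(0),c.max(0),cv2.minAreaRect(p))
E
python3 - <<'E'
from h import *
colpose("wrist","b",.04,name="w1.png"); plan(525,313,12,-16.2)
E
```

```text
t: 1.7
tcp_pos: [0.1593, 0.6043, 0.2313]
tcp_rot: [-0.0, 0.653, 0.757, 0.0]
ft_force: [-0.6, 0.1, -0.2]
grip_width: 1.001
grip_force: 0.0
t: 2.5
tcp_pos: [0.3439, 0.458, 0.2063]
tcp_rot: [-0.0, 0.799, 0.601, 0.0]
ft_force: [0.4, 1.8, -0.4]
grip_width: 0.998
grip_force: 0.0
t: 3.2
tcp_pos: [0.5267, 0.3128, 0.181]
tcp_rot: [-0.0, 0.8, 0.6, -0.0]
ft_force: [-0.7, 0.1, -0.1]
grip_width: 1.002
grip_force: 0.0
wrist b px [289 145] [347 233] ((524.6014404296875, 312.75872802734375), (78.73487854003906, 50.4986686706543), 73.63513946533203)
t 3.25 tcp [525.6 313.6 181.1] yaw -16.21 tilt [-0.0003 -0.0011] wz -0.0003 shift [ -0.8  -0.4 169.1] ft [-1.2  0.4 -0.3] grip 1.001 0.0
```

View pics/w1.png

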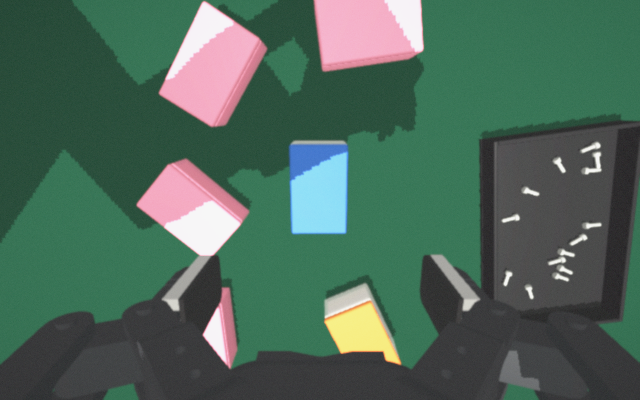

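The blue lid is at (318,187), between the fingers and clear of everything else, and the wrist measurement agrees with the top view. Next I descend, grip and lift.

```bash
python3 -m crank '[-0.8,-0.6,35,0,0,0,1,0,0,35,0,0,0,1,0,0,35,0,0,0,1,0,0,35,0,0,0,1,0,0,20,0,0,0,1,0,0,15,0,0,0,1,0,0,0,0,0,0,1,0,0,0,0,0,0,0]' 50
python3 -m crank '[0,0,0,0,0,0,0,0,0,0,0,0,0,0,0,0,0,0,0,0,0,0,0,0,0,0,0,0,0,0,0,0,0,0,0,0,0,0,0,0,0,0]'
python3 -m crank '[0,0,-10,0,0,0,0,0,0,-30,0,0,0,0,0,0,-40,0,0,0,0,0,0,-40,0,0,0,0,0,0,-40,0,0,0,0,0,0,0,0,0,0,0]'
python3 - <<'E'
from h import *
plan(585,-110,190,13.4)
E
```

```text
t: 4.05
tcp_pos: [0.5251, 0.3141, 0.007]
tcp_rot: [0.0, 0.799, 0.601, 0.0]
ft_force: [0.8, 0.5, 0.1]
grip_width: 0.853
grip_force: 0.0
t: 4.65
tcp_pos: [0.5262, 0.3138, 0.008]
tcp_rot: [0.0, 0.799, 0.601, 0.001]
ft_force: [0.2, 2.0, 6.6]
grip_width: 0.577
grip_force: 54.4
t: 5.25
tcp_pos: [0.5287, 0.3145, 0.1727]
tcp_rot: [0.002, 0.799, 0.601, 0.006]
ft_force: [0.5, -0.4, -2.3]
grip_width: 0.575
grip_force: 53.6
t 5.25 tcp [528.7 314.5 172.7] yaw -16.16 tilt [0.0074 0.0102] wz -0.516 shift [-426.   -43.7  -17.3] ft [ 0.5 -0.4 -2.3] grip 0.575 53.6
```

```bash
python3 -m crank '[0,0,-5,0,0,-0.129,0,0,0,-5,0,0,-0.129,0,0,0,-5,0,0,-0.129,0,0,0,0,0,0,-0.129,0,-30,-3,0,0,0,0,0,-45,-5,0,0,0,0,0,-45,-5,0,0,0,0,0,-45,-5,0,0,0,0,0]'
python3 -m crank '[-45,-5,0,0,0,0,0,-45,-5,0,0,0,0,0,-45,-5,0,0,0,0,0,-45,-5,0,0,0,0,0,-45,-5,0,0,0,0,0,-36,-2,0,0,0,0,0,0,0,0,0,0,0,0,0,0,0,0,0,0,0]'
python3 - <<'E'
from h import *
colpose("wrist","b",.088,name="w2.png");
plan(585,-110,94,13.4)
colpose("top","b",.19+.03,(320,130,440,240),name="top2.png");plan(585,-110,94,13.4)
E
```

```text
t: 6.05
tcp_pos: [0.5444, 0.147, 0.1799]
tcp_rot: [-0.001, 0.619, 0.785, -0.001]
ft_force: [0.2, 0.1, -3.3]
grip_width: 0.577
grip_force: 53.4
t: 6.85
tcp_pos: [0.5788, -0.1121, 0.1799]
tcp_rot: [-0.002, 0.621, 0.784, -0.0]
ft_force: [-0.2, 0.5, -3.8]
grip_width: 0.579
grip_force: 53.4
wrist b px [249 192] [390 356] ((591.4526977539062, -170.76980590820312), (104.56900787353516, 140.3031768798828), 13.229241371154785)
t 6.9 tcp [ 578.6 -110.9  180. ] yaw 13.36 tilt [ 0.0027 -0.003 ] wz -0.0007 shift [-0.6  6.4 86. ] ft [-0.6  0.7 -3.5] grip 0.574 53.4
top b px [376 183] [382 188] ((566.3055419921875, -148.195556640625), (10.255054473876953, 13.668045997619629), 37.180152893066406)
t 6.95 tcp [ 578.7 -110.3  180.2] yaw 13.43 tilt [ 0.0024 -0.0027] wz 0.0006 shift [-1.2  6.2 86.2] ft [-0.7 -0.4 -3.5] grip 0.575 53.4
```

View pics/w2.png

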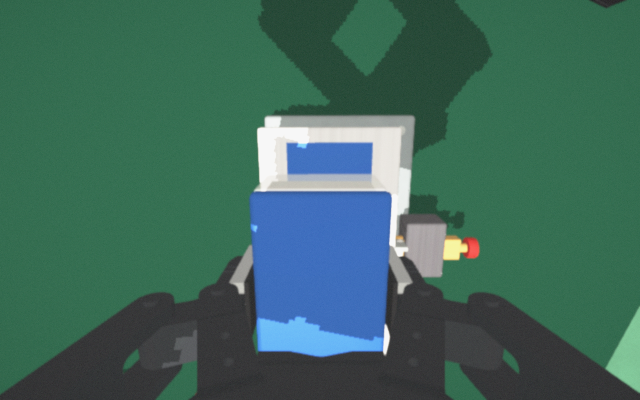

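The box is held level, with the front edge of its lid at row 192. The pad's far end shows beyond it at rows 142–175, columns 287–372. I'll locate both from these edges.

```bash
python3 - <<'E'
from h import *
u=np.array([np.cos(np.radians(13.4)),np.sin(np.radians(13.4))]);v=np.array([-u[1],u[0]])
p=np.array([585.3,-109.8])
f=ray("wrist",((252+390)/2,192),.2125)[:2]*1000; print("lid front mid",f)
w=[ray("wrist",(c,193),.2125)[:2]*1000 for c in(252,390)];print("width",np.linalg.norm(w[1]-w[0]))
c=f-40*v if f@v>p@v-0 else f+40*v; print("box c",c)
g=ray("wrist",((287+372)/2,142),.088)[:2]*1000; print("pad far edge mid",g,"pad c est",g-45*v)
t=np.array(arm.get_obs()["tcp_pos"][:2])*1000; print("box-tcp in v,u",(c-t)@v,(c-t)@u,"pad-tcp",(p-t)@v,(p-t)@u)
E
```

```text
lid front mid [569.28742153 -72.15348617]
width 47.145535674591045
box c [ 578.55733767 -111.0645213 ]
pad far edge mid [573.43145612 -64.52162514] pad c est [ 583.86011178 -108.29653966]
box-tcp in v,u -0.7188628529211099 -0.3512641817882524 pad-tcp -1.0513648943772886 6.500885252291105
```

```bash
python3 -m crank '[0,6,20,0,0,0,0,0,0,25,0,0,0,0,0,0,20,0,0,0,0,0,0,12,0,0,0,0,0,0,6,0,0,0,0,0,0,3,0,0,0,0,0,0,0,0,0,0,0,0,0,0,0,0,0,0]'
python3 - <<'E'
from h import *
plan(585,-110,94,13.4)
E
```

```text
t: 7.75
tcp_pos: [0.5867, -0.1103, 0.0962]
tcp_rot: [0.001, 0.62, 0.785, 0.0]
ft_force: [-0.1, -0.2, -2.9]
grip_width: 0.576
grip_force: 53.5
t 7.75 tcp [ 586.7 -110.3   96.2] yaw 13.42 tilt [-0.0012  0.0016] wz 0.0004 shift [ 0.7 -1.6  2.2] ft [-0.1 -0.2 -2.9] grip 0.576 53.5
```

```bash
python3 -m crank '[0,-1,2,0,0,0,0,0,0,2,0,0,0,0,0,0,0,0,0,0,0,0,0,0,0,0,0,0.7,0,0,0,0,0,0,0.8,0,0,0,0,0,0,0.9,0,0,0,0,0,0,0.9,0,0,0,0,0,0,0.9]'
python3 -m crank '[0,0,-15,0,0,0,0.9,0,0,-30,0,0,0,0.9,0,0,-45,0,0,0,0.9,0,0,-30,0,0,0,0.9,0,0,0,0,0,0,1,0,0,0,0,0,0,1]'
python3 - <<'E'
from h import *
colpose("wrist","b",.124)
plan(524.5,150.3,120,8.7)
E
```

```text
t: 8.55
tcp_pos: [0.585, -0.1104, 0.0913]
tcp_rot: [-0.0, 0.62, 0.785, -0.0]
ft_force: [-0.2, 0.5, 0.6]
grip_width: 0.903
grip_force: 0.0
t: 9.15
tcp_pos: [0.5851, -0.1105, 0.212]
tcp_rot: [0.001, 0.62, 0.785, 0.0]
ft_force: [0.2, -0.3, 0.2]
grip_width: 1.001
grip_force: 0.0
wrist b px [283 139] [356 256] ((583.19921875, -106.15055847167969), (50.16400146484375, 86.65505981445312), 13.573274612426758)
t 9.2 tcp [ 584.3 -110.2  210.7] yaw 13.41 tilt [ 0.0007 -0.0012] wz 0.0822 shift [266.5 -19.7  90.7] ft [ 0.6 -0.6 -0.4] grip 1.0 0.0
```

```bash
python3 -m crank '[0,0,0,0,0,0.082,1,44.4,-3.3,0,0,0,0,1,44.4,-3.3,0,0,0,0,1,44.4,-3.3,10,0,0,0,1,44.4,-3.3,10,0,0,0,1,44.4,-3.3,10,0,0,0,1,44.4,-3.3,10,0,0,0,1,0,0,0,0,0,0,1]'
python3 - <<'E'
from h import *
colpose("wrist","o",.04,name="w3.png")
plan(524.5,150.3,6,8.7)
E
```

```text
t: 10.0
tcp_pos: [0.5203, 0.1543, 0.168]
tcp_rot: [-0.004, 0.649, 0.761, -0.003]
ft_force: [0.6, -0.0, 0.7]
grip_width: 0.999
grip_force: 0.0
wrist o px [295 151] [356 243] ((523.3485717773438, 150.51405334472656), (50.68101119995117, 79.69515991210938), 8.95691204071045)
t 10.05 tcp [522.1 152.2 168.8] yaw 8.99 tilt [ 0.0005 -0.0063] wz 0.0051 shift [ -2.2   2.1 162.8] ft [-0.3 -1.3 -0.9] grip 1.005 0.0
```

View pics/w3.png

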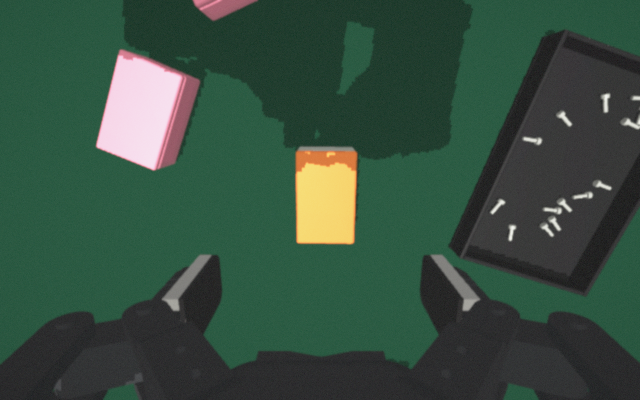

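The orange lid at (326,197) sits between the fingers, clear of the tray and the pink box. I descend most of the way, then check.

```bash
python3 -m crank '[0,0,30,0,0,0,1,0,0,30,0,0,0,1,0,0,30,0,0,0,1,0,0,15,0,0,0,1,0,0,0,0,0,0,1,0,0,0,0,0,0,1]'
python3 - <<'E'
from h import *
plan(524,150.4,6,8.8)
E
```

```text
t: 10.65
tcp_pos: [0.5253, 0.1489, 0.0659]
tcp_rot: [-0.0, 0.652, 0.758, -0.0]
ft_force: [-0.1, -0.7, 0.7]
grip_width: 0.999
grip_force: 0.0
t 10.65 tcp [525.3 148.9  65.9] yaw 8.63 tilt [-0.0001 -0.0011] wz -0.0029 shift [ 1.7 -1.  59.9] ft [-0.1 -0.7  0.7] grip 0.999 0.0
```

```bash
python3 -m crank '[1.7,-1,30,0,0,0,1,0,0,20,0,0,0,1,0,0,9,0,0,0,1,0,0,0,0,0,0,1,0,0,0,0,0,0,0,0,0,0,0,0,0,0,0,0,0,0,0,0,0,0,0,0,0,0,0,0]' 50
python3 -m crank '[0,0,0,0,0,0,0,0,0,0,0,0,0,0,0,0,0,0,0,0,0]'
python3 - <<'E'
from h import *
plan(524,150.4,6,8.8)
E
python3 -m crank '[0,0,-10,0,0,0,0,0,0,-30,0,0,0,0,0,0,-40,0,0,0,0,0,0,-50,0,0,0,0,0,0,-50,0,0,0,0,0,0,-30,0,0,0,0,0,0,0,0,0,0,0,0,0,0,0,0,0,0]'
python3 - <<'E'
from h import *
plan(608.4,-206.8,210,13.4)
E
```

```text
t: 11.45
tcp_pos: [0.5248, 0.1515, 0.0086]
tcp_rot: [0.001, 0.651, 0.759, 0.001]
ft_force: [-0.1, -0.4, 6.5]
grip_width: 0.577
grip_force: 53.8
t: 11.75
tcp_pos: [0.5248, 0.1515, 0.0086]
tcp_rot: [0.001, 0.651, 0.759, 0.001]
ft_force: [0.1, -0.3, 7.4]
grip_width: 0.577
grip_force: 53.8
t 11.75 tcp [524.8 151.5   8.6] yaw 8.71 tilt [-0.0002  0.0024] wz -0.0015 shift [-1.  -1.   2.6] ft [ 0.1 -0.3  7.4] grip 0.577 53.8
t: 12.55
tcp_pos: [0.523, 0.1514, 0.2175]
tcp_rot: [-0.0, 0.651, 0.759, -0.0]
ft_force: [-0.1, 0.1, -2.5]
grip_width: 0.577
grip_force: 53.1
t 12.55 tcp [523.  151.4 217.5] yaw 8.71 tilt [-0.     -0.0001] wz -0.0818 shift [-368.2    0.     7.5] ft [-0.1  0.1 -2.5] grip 0.577 53.1
```

```bash
python3 -m crank '[0,0,0,0,0,-0.082,0,-30,0,0,0,0,0,0,-46,0,0,0,0,0,0,-46,0,0,0,0,0,0,-46,0,0,0,0,0,0,-46,0,0,0,0,0,0,-46,0,0,0,0,0,0,-46,0,0,0,0,0,0]'
python3 -m crank '[-40,0,0,0,0,0,0,-22,0,10,0,0,0,0,0,0,0,0,0,0,0,0,0,0,0,0,0,0,0,0,0,0,0,0,0]'
python3 - <<'E'
from h import *
colpose("wrist","o",.25,name="w4.png")
plan(608.4,-206.8,96,13.4)
colpose("top","b",.122,(320,150,400,220),name="top4.png")
E
```

```text
t: 13.35
tcp_pos: [0.593, -0.1473, 0.2138]
tcp_rot: [-0.003, 0.62, 0.785, -0.001]
ft_force: [0.5, 0.1, -3.4]
grip_width: 0.58
grip_force: 53.0
t: 13.85
tcp_pos: [0.6081, -0.2045, 0.2058]
tcp_rot: [-0.002, 0.619, 0.785, -0.0]
ft_force: [-0.0, -0.1, -3.2]
grip_width: 0.577
grip_force: 52.9
wrist o px [250 191] [391 356] ((604.5687255859375, -192.27471923828125), (43.918724060058594, 59.38832092285156), 13.463411331176758)
t 13.9 tcp [ 608.5 -204.5  206.4] yaw 13.51 tilt [ 0.0021 -0.0017] wz 0.0019 shift [ -2.2  -0.6 110.4] ft [-0.1  0.2 -2.9] grip 0.578 52.9
top b px [344 175] [367 198] ((584.634521484375, -103.23444366455078), (48.69668197631836, 62.16989517211914), 13.501474380493164)
```

View pics/w4.png

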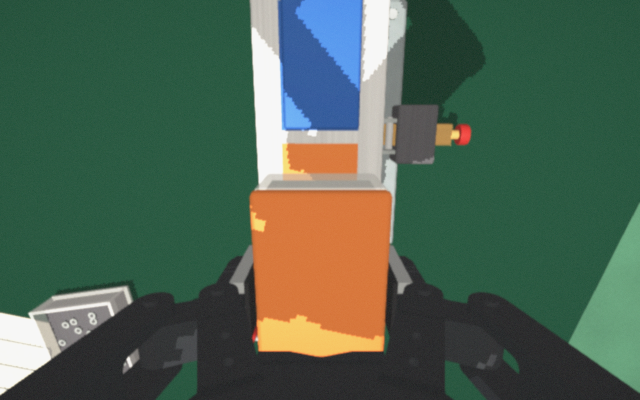

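The blue box sits on its pad (near edge at row 129). The orange box is held level above its own pad, which shows at rows 143–175. I lower it.

```bash
python3 -m crank '[-1.5,0,30,0,0,0,0,0,0,30,0,0,0,0,0,0,25,0,0,0,0,0,0,15,0,0,0,0,0,0,8,0,0,0,0,0,0,3,0,0,0,0,0,0,0,0,0,0,0,0,0,0,0,0,0,0]'
python3 - <<'E'
from h import *
plan(608.4,-206.8,88,13.4)
E
```

```text
t: 14.75
tcp_pos: [0.6104, -0.2084, 0.0976]
tcp_rot: [0.001, 0.62, 0.785, 0.0]
ft_force: [0.9, -0.0, -1.8]
grip_width: 0.575
grip_force: 52.9
t 14.75 tcp [ 610.4 -208.4   97.6] yaw 13.41 tilt [-0.0017  0.0019] wz 0.0002 shift [ 2.  -1.6  9.6] ft [ 0.9 -0.  -1.8] grip 0.575 52.9
```

```bash
python3 -m crank '[1.5,-1.5,3,0,0,0,0,0,0,3,0,0,0,0,0,0,3,0,0,0,0,0,0,0,0,0,0,0,0,0,0,0,0,0,0.7,0,0,0,0,0,0,0.8,0,0,0,0,0,0,0.9,0,0,0,0,0,0,0.9]'
python3 -m crank '[0,0,-10,0,0,0,0.9,0,0,-30,0,0,0,0.9,0,0,-45,0,0,0,0.9,0,0,-45,0,0,0,0.9,0,0,0,0,0,0,0,0,0,0,0,0,0,0]'
python3 - <<'E'
from h import *
colpose("wrist","o",.115,name="w5.png")
colpose("wrist","b",.115)
plan(597,-158,130,13.4)
E
```

```text
t: 15.55
tcp_pos: [0.6079, -0.207, 0.0876]
tcp_rot: [0.0, 0.62, 0.785, 0.0]
ft_force: [-0.7, 0.4, -0.8]
grip_width: 0.899
grip_force: 0.0
t: 16.15
tcp_pos: [0.6085, -0.2072, 0.2197]
tcp_rot: [0.002, 0.62, 0.785, 0.0]
ft_force: [-0.6, 0.3, -1.1]
grip_width: 0.574
grip_force: 0.0
wrist o px [285 138] [353 248] ((606.2969970703125, -203.8329620361328), (50.9217643737793, 86.56330108642578), 13.351114273071289)
wrist b px [282   0] [359 125] ((584.6823120117188, -112.83519744873047), (51.04716491699219, 79.69391632080078), 13.396855354309082)
t 16.25 tcp [ 606.8 -206.4  216.5] yaw 13.41 tilt [ 0.0014 -0.0017] wz 0.0002 shift [49.3  1.7 86.5] ft [-0.1 -1.   0.2] grip 0.399 0.0
```

View pics/w5.png

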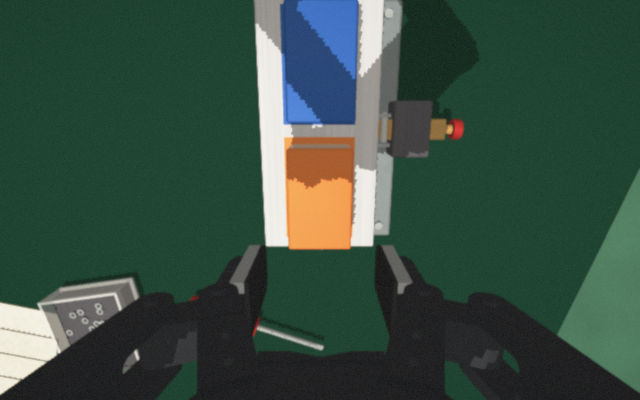

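Both boxes are square on their own pads: the blue lid at columns 284–356, the orange lid at columns 288–352, rows 146–248, with a rim of pad showing. Now I shut the fingers and press at the middle of the orange lid.

```bash
python3 -m crank '[0,0,20,0,0,0,0,0,0,30,0,0,0,0,0,0,25,0,0,0,0,0,0,12,0,0,0,0,0,0,0,0,0,0,0,0,0,0,0,0,0,0]'
python3 - <<'E'
from h import *
plan(608.4,-206.8,94,13.4)
E
```

```text
t: 16.85
tcp_pos: [0.6079, -0.207, 0.1301]
tcp_rot: [-0.0, 0.62, 0.785, -0.0]
ft_force: [-0.3, -0.2, -0.9]
grip_width: -0.003
grip_force: 0.0
t 16.85 tcp [ 607.9 -207.   130.1] yaw 13.41 tilt [ 0.0003 -0.0003] wz 0.0001 shift [ 0.1  0.6 36.1] ft [-0.3 -0.2 -0.9] grip -0.003 0.0
```

```bash
python3 -m crank '[0,0,5,0,0,0,0,0,0,5,0,0,0,0,0,0,5,0,0,0,0,0,0,5,0,0,0,0,0,0,5,0,0,0,0,0,0,5,0,0,0,0,0,0,4,0,0,0,0,0,0,0,0,0,0,0]'
python3 -m crank '[0,0,1,0,0,0,0,0,0,0,0,0,0,0]'
```

```text
t: 17.65
tcp_pos: [0.6081, -0.2071, 0.0971]
tcp_rot: [0.001, 0.62, 0.785, 0.0]
ft_force: [-1.1, 0.4, 7.1]
grip_width: -0.003
grip_force: 3.1
t: 17.85
tcp_pos: [0.6082, -0.2071, 0.0966]
tcp_rot: [0.001, 0.62, 0.785, 0.0]
ft_force: [-1.7, 0.7, 6.9]
grip_width: -0.002
grip_force: 3.3
```

```bash
python3 -m crank '[0,0,1,0,0,0,0,0,0,1,0,0,0,0,0,0,0,0,0,0,0,0,0,0,0,0,0,0]'
python3 -m crank '[0,0,1,0,0,0,0,0,0,1,0,0,0,0,0,0,0,0,0,0,0,0,0,0,0,0,0,0]'
```

```text
t: 18.25
tcp_pos: [0.6082, -0.2071, 0.0948]
tcp_rot: [0.001, 0.62, 0.785, 0.0]
ft_force: [-1.4, 0.5, 7.1]
grip_width: 0.001
grip_force: 3.6
t: 18.65
tcp_pos: [0.6082, -0.2071, 0.094]
tcp_rot: [0.001, 0.62, 0.785, 0.0]
ft_force: [-3.3, 0.9, 13.5]
grip_width: 0.001
grip_force: 6.4
```

The force jumped to 13.5 N at z = 94 mm, so the platform is on its bottom stop. I hold for 0.8 s, let go slowly and check.

```bash
python3 -m crank '[0,0,0,0,0,0,0,0,0,0,0,0,0,0,0,0,0,0,0,0,0,0,0,0,0,0,0,0,0,0,0,0,0,0,0,0,0,0,0,0,0,0,0,0,0,0,0,0,0,0,0,0,0,0,0,0]'
python3 -m crank '[0,0,-3,0,0,0,0,0,0,-5,0,0,0,0,0,0,-10,0,0,0,0,0,0,-30,0,0,0,0,0,0,-45,0,0,0,0,0,0,-45,0,0,0,0,0,0,0,0,0,0,0,0,0,0,0,0,0,0]'
python3 - <<'E'
from h import *
s=arm.get_image("side");a=s[170:280,290:430];cv2.imwrite("pics/s6.png",cv2.resize(a,None,fx=4.5,fy=4.5,interpolation=2))
colpose("wrist","o",.1,name="w6.png");colpose("wrist","b",.1)
plan(608,-207,230,13.4)
E
```

```text
t: 19.45
tcp_pos: [0.6082, -0.2071, 0.094]
tcp_rot: [0.001, 0.62, 0.785, 0.0]
ft_force: [-3.0, 0.6, 13.5]
grip_width: -0.004
grip_force: 6.4
t: 20.25
tcp_pos: [0.6082, -0.2072, 0.231]
tcp_rot: [0.002, 0.62, 0.785, 0.0]
ft_force: [-1.2, -0.5, -0.4]
grip_width: 0.002
grip_force: 0.0
wrist o px [289 137] [352 238] ((606.12255859375, -203.5569610595703), (51.224517822265625, 86.46038818359375), 13.424790382385254)
wrist b px [287  13] [356 124] ((584.4964599609375, -112.75582885742188), (51.253662109375, 78.77564239501953), 13.363459587097168)
t 20.4 tcp [ 606.5 -206.3  227.5] yaw 13.4 tilt [ 0.0026 -0.0029] wz 0.0 shift [-1.   1.3 -2.5] ft [-0.2 -0.1  0.5] grip 0.002 0.0
```

View pics/s6.png

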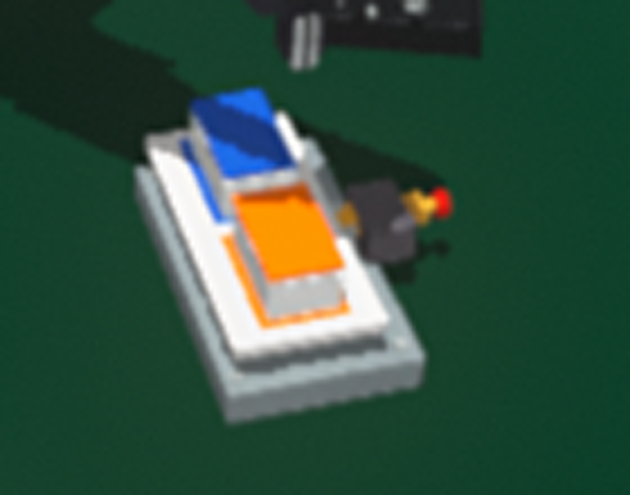

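View pics/w6.png

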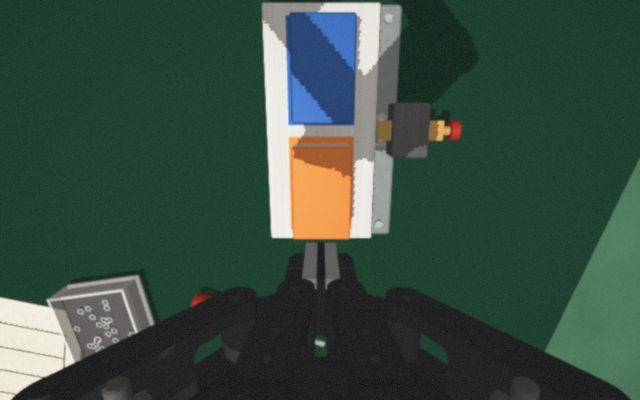

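The platform stays down: the lid size fits a lid height of about 0.100 m, the brass bolt overlaps the plate edge at (384,130), and both boxes are square on their pads. The arm is clear, so I hand in.

```bash
python3 -c "
from bench import arm
print(arm.job_done())"
```

```text
the job is handed in; nothing more can be done
None
```

I handed the job in with both boxes square on their own pads, the platform caught down (judged from the pictures) and the arm clear; no verdict was returned.

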